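# Open the jar of polishing paste

### The job

Unscrew the ribbed lid of the round-shouldered paste jar (the one with the middle-sized lid, not the slim tall bottle or the low wide tub): turn it anticlockwise, letting go and regripping, until it comes loose, then lift it off. Set the lid down gently, right way up, on the middle of the square marble tile and let go. Do not knock over the small stone figure.

Things in the scene. Friction and masses are not known exactly. Their poses are not given: they have to be found in the camera images.
- lid_center (a point): Centre (half-way up) of the jar's ribbed round grey lid, 54 mm across, 36 mm high, 80 g; z axis up. Starts screwed on a white jar 78 mm wide, clamped fast to the bench, its lower edge 62 mm above the bench, the jar's shoulder 10 mm or more below that. Take it from above across any diameter. Near it, fixed: a slim bottle (110 mm tall, cap 28 mm wide), a low tub (48 mm tall, 92 mm wide).
- thread (a joint): Turn of the lid on the jar, rad: 0 screwed shut (every start), grows anticlockwise seen from above, stops at 2.9. Needs 0.2 N m, stays where left; the lid does not climb as it turns. The thread holds it down until about 1.8; it surely lifts straight off from 2.2 (126 degrees): two twists of 1.25 rad, turning back with open fingers between them. Keeps its value once the lid is off.
- tile: Square marble tile, 120 x 120 x 12 mm, lying fixed on the bench; origin at the centre of its underside, so its top is 12 mm above the origin. z axis up, x and y along its edges.
- figure: Small grey stone figure of a robed man, standing loose, 118 mm tall on a 56 mm square base, 350 g; origin at the centre of its underside, z axis up. Leave it standing.
There are look-alikes about, which are no part of the job. Leave any blue, green or turquoise look-alike of the part that bears lid_center alone.

How it is judged:
By the outcome, as a careful person would: the job done as asked, in the order asked, and still so for the second after the job is handed in, with the robot touching nothing.
It also fails if it takes over 54 s, if anything falls off the work surface, if the arm or the gripper's body presses on something with over 40 N, if the wrist force passes 120 N, or if a joint passes its speed limit or range.

### The arm

A 7-joint arm with a two-finger parallel gripper is mounted at the origin on the work surface. World frame = base frame: x ahead of the robot, y to its left, z up, the work surface at z = 0. Lengths are in m, angles in rad, forces in N, time in s.
With the tool pointing down it reaches from about 0.425 to 0.875 m from the base axis. Payload 4.7 kg.
Tool frame: the origin (TCP) lies at the very end of the fingers, on their centre line; the grasp point (between the pads) lies 19 mm behind it; z points along the fingers, y is the line along which they close (so a half turn about z gives the same grasp; the last joint's range is limited). The gripper opens to 87 mm and grips with 3 to 60 N. Pads are 19 mm wide; open, the fingers measure 117 mm over their backs; the gripper's body (75 mm by 190 mm) begins 51 mm behind the grasp point.
Start: joints at [1.262, 0.321, -0.07, 1.45, 0.023, 1.371, -0.057], TCP at [0.206, -0.616, 0.223] pointing down, gripper open.
Joint ranges: [-2.86, 2.86], [-0.3, 2.09], [-1.38, 1.24], [0.06, 2.45], [-1.56, 4.7], [0.09, 2.05], [-2.69, 2.69]. Speed limits (rad/s): [2.57, 2.57, 3.14, 3.14, 3.14, 3.14, 3.14].

### API

Orientations are given as a rotation vector (axis times angle).
In Python, from bench import ctrl, imaging, ticket gives the robot as it stands.
- The arm moves only by the tool jog_arm, never from a script. Its argument "rows" is text: rows parted by semicolons, each of 7 numbers parted by spaces: the shift along the tool's x, y, z in cm, then the turn, a rotation vector about the tool's x, y, z in rad, then the closure, from -1 (fully open) to 1 (shut), so that 0 is half open. A call has 1 to 5 rows; each row shifts and turns the commanded pose from where the row before left it, along the tool's axes as they then stand; what a row does not reach is not made up. A row lasts 1/8 s, in which the tool goes at most 62.5 mm and 10.7 degrees, less where a joint would pass 70% of its speed; a pose out of reach is approached as far as the arm can. A call with a gripper value outside its range is refused whole. The fingers move at their own pace and stop on an object; "force" is the grip in N (left out, the last holds). Time passes only in rows, so rows that do not move let the fingers close. It gives the time, the measured TCP pose, the force, the opening and the grip force at its end, in the units of the state.
- ctrl.get_state(): the state, without advancing time (a new reading comes with each control period).
- imaging.get_image(name): name is "side" or "top"; returns a dict with "img" (400x640x3 uint8, blue, green, red), "vertical_fov" (degrees; the focal length in pixels is half the picture's height over the tangent of half this angle, whatever the lens; pixels are square), "cx", "cy" (the principal point, pixels), "origin" and "orientation" of the camera in the world. Camera axes: x right, y down, z forward; pixel columns grow to the right and rows downward; lengths in m; the calibration is good to about 2 mm. A picture is of the moment at which its call begins. There is no depth.
- ticket.close_job(): hands the job in; it is judged then, once.
The state is a dict: "time": time; "joint_positions": joint angles; "qd": joint speeds; "joint_torque": joint torques, N m; "position": TCP position; "tool_rot": TCP orientation; "ft_force": force on the tool from outside, world axes, zero at the start; "torque": the same for the moment, N m; "grip_width": opening from 0.0 (shut) to 1.0 (fully open); "grip_force": force on a finger pad.
Only numpy, scipy, OpenCV 4.12 (cv2) and the standard library are available. Lean on these libraries where they do the work, as an engineer would, in place of code of your own. Each camera call takes 0.05 s, during which the arm holds its last target. There are 200 camera calls.

## Working session

There is one attempt and no reset: what is moved stays moved. The work goes in short steps, Python scripts to look and compute and a tool call to move; the robot and the scene stay as the last step left them, time stands still between calls to the robot, and variables do not carry over. Pictures are saved under pics/ and viewed, at most 10 in all, crops included, and the job is handed in when it is done.

Besides the shell and the picture viewer there is one more tool, called after "Emit:" as a command line: name --argument value ..., lists and objects as JSON in quotes. jog_arm: Moves the arm, as the interface text tells. Its arguments: {"type":"object","properties":{"rows":{"type":"string"},"force":{"type":"number"}},"required":["rows"]}

```bash
mkdir -p pics; cat > h.py <<'E'
import numpy as np, cv2
from scipy.spatial.transform import Rotation as R
from bench import ctrl, imaging, ticket
def grab(n,f):
    d=imaging.get_image(n); cv2.imwrite(f,d["img"]); return d
def Rm(o):
    o=np.array(o,float)
    return o if o.shape==(3,3) else (R.from_rotvec(o) if o.size==3 else R.from_quat(o)).as_matrix()
def ray(d,u,v,z):
    f=d["img"].shape[0]/2/np.tan(np.radians(d["vertical_fov"])/2)
    r=Rm(d["orientation"])@np.array([(u-d["cx"])/f,(v-d["cy"])/f,1]); o=np.array(d["origin"])
    return o+r*(z-o[2])/r[2]
def proj(d,p):
    f=d["img"].shape[0]/2/np.tan(np.radians(d["vertical_fov"])/2)
    c=Rm(d["orientation"]).T@(np.array(p)-np.array(d["origin"])); return f*c[:2]/c[2]+[d["cx"],d["cy"]]
E
python3 - <<'E'
from h import *
for n in("top","side"):
    d=grab(n,f"pics/{n}0.png"); print({k:v for k,v in d.items() if k!="img"})
print(ctrl.get_state())
E
```

```text
{'vertical_fov': 56.96285126961525, 'cx': 322.48760995086315, 'cy': 202.5031214111558, 'origin': array([0.41522329, 0.01728326, 0.88140636]), 'orientation': array([-2.1645647 ,  2.13589774, -0.16413538])}
{'vertical_fov': 49.33118175442861, 'cx': 322.56558377811, 'cy': 211.36245400294732, 'origin': array([ 0.36069703, -0.51650001,  0.73393511]), 'orientation': array([-2.41662677,  0.38853824, -0.15120169])}
{'time': 0.1, 'joint_positions': array([ 1.26208525,  0.32173276, -0.07007497,  1.45152087,  0.02264021,
        1.37080385, -0.05689041]), 'qd': array([ 1.88681039e-03, -1.58263706e-03,  5.15504023e-04, -3.93942348e-03,
        1.89757939e-03,  1.32118323e-06, -1.40687769e-03]), 'joint_torque': array([-1.66609411e-04, -4.92572379e+01, -4.05823784e-01, -3.13396668e+01,
       -6.41825167e-02,  3.95200239e-02,  7.69706185e-05]), 'position': array([ 0.20598394, -0.61599127,  0.22159742]), 'tool_rot': array([-3.09914163e+00, -5.04664680e-01,  6.30664815e-04]), 'ft_force': array([-0.0773793 ,  0.37392869,  0.52871674]), 'torque': array([-0.02887528, -0.00101944, -0.00221437]), 'grip_force': 0.0, 'grip_width': 1.0007766402042957}
```

View pics/top0.png

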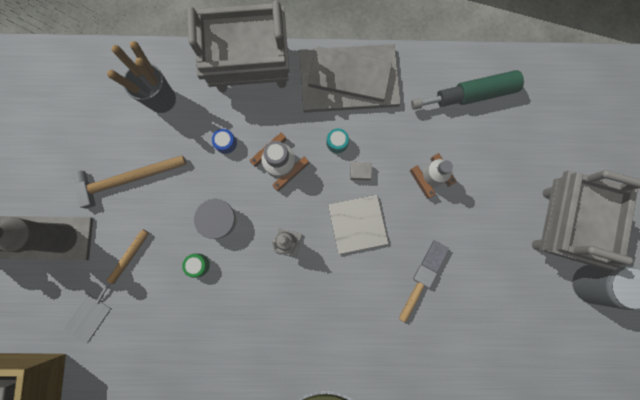

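View pics/side0.png

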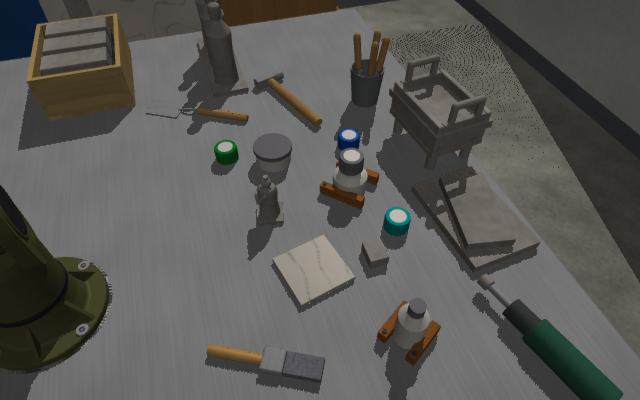

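The top view shows the paste jar's lid at about (277,153), the tile at (358,224), the figure at (286,241), the tub at (215,218) and the bottle at (440,168). In the side view the lid is at (351,158) and the tile at (313,270). I'll zoom in to refine these.

```bash
python3 - <<'E'
from h import *
t=cv2.imread("pics/top0.png");s=cv2.imread("pics/side0.png")
f=lambda i,x,y,w,h,k:cv2.resize(i[y:y+h,x:x+w],None,fx=k,fy=k,interpolation=cv2.INTER_CUBIC)
c=np.vstack([np.hstack([f(t,250,125,65,50,6),f(s,320,140,65,50,6)]),np.hstack([f(t,325,190,65,50,6)*1,f(s,270,230,97,75,4)[:300,:390]])])
c=np.clip(c.astype(float)*1.5,0,255).astype(np.uint8)
cv2.imwrite("pics/crop.png",c);print(c.shape)
d={n:imaging.get_image(n) for n in("top","side")}
for n,p in(("top",(277,153)),("side",(351,156))): print(n,ray(d[n],*p,.098))
for n,p in(("top",(358,224)),("side",(313,270))): print(n,ray(d[n],*p,.012))
for p in[(331,205),(380,197),(387,243),(337,253)]: print(ray(d["top"],*p,.012))
print(ray(d["top"],286,241,.1), ray(d["top"],440,168,.11),ray(d["top"],215,218,.048))
E
```

```text
Traceback (most recent call last):
ValueError: all the input array dimensions except for the concatenation axis must match exactly, but along dimension 1, the array at index 0 has size 780 and the array at index 1 has size 778
```

```bash
python3 - <<'E'
from h import *
t=cv2.imread("pics/top0.png");s=cv2.imread("pics/side0.png")
f=lambda i,x,y,w,h,k:cv2.resize(i[y:y+h,x:x+w],None,fx=k,fy=k,interpolation=cv2.INTER_CUBIC)
c=np.vstack([np.hstack([f(t,250,125,65,50,6),f(s,320,140,65,50,6)]),np.hstack([f(t,325,190,65,50,6),f(s,270,230,98,75,4)[:300,:390]])])
c=np.clip(c.astype(float)*1.5,0,255).astype(np.uint8)
cv2.imwrite("pics/crop1.png",c);print(c.shape)
d={n:imaging.get_image(n) for n in("top","side")}
for n,p in(("top",(277,153)),("side",(351,156))): print(n,ray(d[n],*p,.098))
for n,p in(("top",(358,224)),("side",(313,270))): print(n,ray(d[n],*p,.012))
for p in[(331,205),(380,197),(387,243),(337,253)]: print(ray(d["top"],*p,.012))
print(ray(d["top"],286,241,.1), ray(d["top"],440,168,.11),ray(d["top"],215,218,.048))
E
```

```text
(600, 780, 3)
top [0.63710728 0.11252024 0.098     ]
side [0.64065802 0.11810122 0.098     ]
top [ 0.49137226 -0.07364042  0.012     ]
side [ 0.49257293 -0.07713166  0.012     ]
[ 0.53584859 -0.00934242  0.012     ]
[ 0.55679759 -0.12638113  0.012     ]
[ 0.44755458 -0.14178069  0.012     ]
[ 0.42277756 -0.02443017  0.012     ]
[0.44570587 0.08751704 0.1       ] [ 0.60582428 -0.23998901  0.11      ] [0.49747365 0.25422808 0.048     ]
```

View pics/crop1.png

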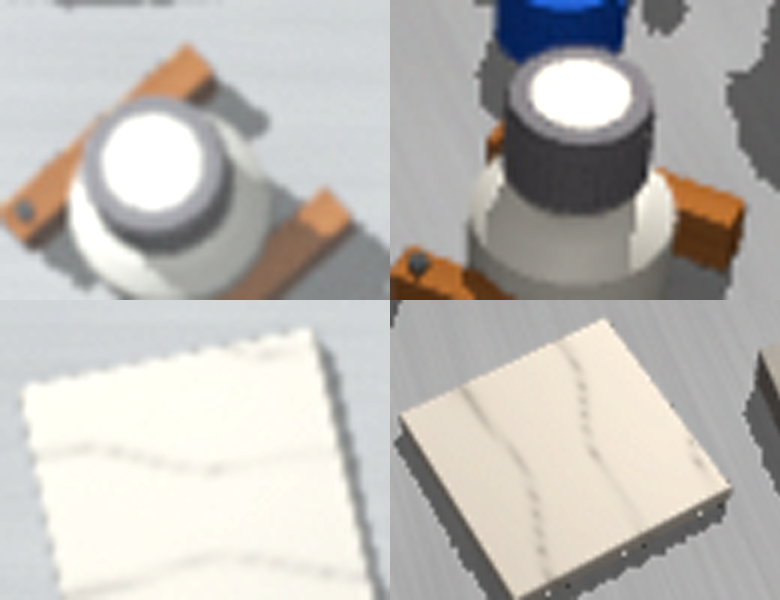

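The lid's white disc is centred near top (274.8,151.4) and side (351.3,155.2). The tile is fully visible in both views. Next I'll compute centroids.

```bash
python3 - <<'E'
from h import *
from scipy.optimize import least_squares
d={n:imaging.get_image(n) for n in("top","side")}
def blob(n,x,y,r,th):
    g=d[n]["img"].min(axis=2)[y-r:y+r,x-r:x+r]
    k,l,st,ce=cv2.connectedComponentsWithStats((g>th).astype(np.uint8))
    i=l[r,r]; m=(l==i).astype(np.uint8); c=cv2.findContours(m,0,2)[0][0]+[x-r,y-r]
    return ce[i]+[x-r,y-r],st[i],cv2.boxPoints(cv2.minAreaRect(c.astype(np.float32)))
def tri(a,b):
    f=lambda p:np.r_[proj(d["top"],p)-a,proj(d["side"],p)-b]
    r=least_squares(f,[.6,.1,.1]); return r.x.round(4),r.fun.round(2)
for nm,pt,ps,r,th,z in(("lid",(275,151),(351,155),16,150,.098),("tile",(358,224),(313,270),55,130,.012),("tile",(358,224),(313,270),55,115,.012)):
    a=blob("top",*pt,r,th);b=blob("side",*ps,r,th)
    print(nm,a[0],a[1],b[0],b[1],ray(d["top"],*a[0],z),ray(d["side"],*b[0],z),tri(a[0],b[0]))
    for q in a[2]: print(" ",ray(d["top"],*q,z)) if nm=="tile" else 0
print(tri((286,241),(266,180)))
E
```

```text
lid [274.73300971 151.49514563] [  8   9  16  16 206] [351.33333333 155.08510638] [  9  11  16  11 141] [0.64042517 0.11757954 0.098     ] [0.64235944 0.12056662 0.098     ] (array([0.6401, 0.117 , 0.1015]), array([ 0.06, -0.31, -0.3 ,  0.08]))
tile [360.90263337 225.22680012] [    0     0   110   110 10291] [313.50159518 267.80574264] [  15   20   82   68 2821] [ 0.488558  -0.0805055  0.012    ] [ 0.49502566 -0.07263984  0.012     ] (array([ 0.4907, -0.0797,  0.0237]), array([ 0.19, -1.34, -1.09,  0.23]))
  [0.62263121 0.05907961 0.012     ]
  [ 0.62654627 -0.20461746  0.012     ]
  [ 0.36754564 -0.19884542  0.012     ]
  [0.3644746  0.05384584 0.012     ]
tile [360.77177602 224.41091629] [    0     0   110   110 10608] [310.44372142 263.89148786] [   0    0  110  110 5686] [ 0.49048665 -0.08020021  0.012     ] [ 0.49206204 -0.0621193   0.012     ] (array([ 0.4879, -0.0774,  0.0363]), array([-0.03,  0.19,  0.16, -0.03]))
  [0.36447466 0.05384591 0.012     ]
  [0.62263128 0.05907968 0.012     ]
  [ 0.62654634 -0.20461739  0.012     ]
  [ 0.36754571 -0.19884535  0.012     ]
(array([0.4468, 0.0858, 0.1174]), array([ 0.1 , -0.84, -0.79,  0.14]))
```

Two independent estimates agree: the lid is at about (0.641, 0.119) with its top at 0.098–0.10, and the tile at about (0.492, -0.0745). Both are within reach. I'll move towards the lid at the current height.

Emit:
jog_arm --rows "4.3 -3.73 0 0 0 0 -1; 4.3 -3.73 0 0 0 0 -1; 4.3 -3.73 0 0 0 0 -1; 4.3 -3.73 0 0 0 0 -1; 4.3 -3.73 0 0 0 0 -1"

```text
time: 0.92
position: [0.3517, -0.3697, 0.2228]
tool_rot: [3.1, 0.505, 0.0]
ft_force: [-0.4, -0.7, 0.5]
grip_width: 0.997
grip_force: 0.0
```

Emit:
jog_arm --rows "4.3 -3.73 0 0 0 0 -1; 4.3 -3.73 0 0 0 0 -1; 4.3 -3.73 0 0 0 0 -1; 4.3 -3.73 0 0 0 0 -1; 4.3 -3.73 0 0 0 0 -1"

```text
time: 1.55
position: [0.4964, -0.1248, 0.2229]
tool_rot: [3.1, 0.504, 0.001]
ft_force: [0.9, 0.0, 0.9]
grip_width: 0.999
grip_force: 0.0
```

Emit:
jog_arm --rows "4.3 -3.73 0 0 0 0 -1; 4.3 -3.73 0 0 0 0 -1; 4.3 -3.73 0 0 0 0 -1; 4.3 -3.73 0 0 0 0 -1; 4.3 -3.73 0 0 0 0 -1"

```text
time: 2.17
position: [0.6413, 0.1199, 0.2226]
tool_rot: [3.101, 0.503, 0.0]
ft_force: [0.5, 0.1, 0.8]
grip_width: 0.998
grip_force: 0.0
```

Emit:
jog_arm --rows "0 0 0 0 0 -0.166 -1; 0 0 0 0 0 -0.166 -1; 0 0 0 0 0 -0.166 -1; 0 0 0 0 0 -0.166 -1; 0 0 0 0 0 -0.166 -1"

```text
time: 2.8
position: [0.6404, 0.1186, 0.2224]
tool_rot: [2.629, 1.719, -0.0]
ft_force: [-0.7, -0.2, -0.6]
grip_width: 1.001
grip_force: 0.0
```

Emit:
jog_arm --rows "0 0 4 0 0 0 -1; 0 0 4 0 0 0 -1; 0 0 2.5 0 0 0 -1; 0 0 0 0 0 0 -1"

```text
time: 3.3
position: [0.6388, 0.1179, 0.1152]
tool_rot: [-2.633, -1.711, 0.007]
ft_force: [-0.3, -0.4, 0.1]
grip_width: 1.002
grip_force: 0.0
```

```bash
python3 - <<'E'
from h import *
d=grab("side","pics/s1.png");s=ctrl.get_state();print(s["joint_positions"].round(2),s["position"],s["tool_rot"])
t=imaging.get_image("top")["img"][60:260,200:400]
cv2.imwrite("pics/a1.png",np.hstack([cv2.resize(d["img"][60:260,250:450],(400,400)),cv2.resize(t,(400,400))]))
E
```

```text
[ 0.37  0.51 -0.8   1.55  0.38  1.24 -0.9 ] [0.64004389 0.1185329  0.11715091] [-2.63363088e+00 -1.71168834e+00  1.87198867e-03]
```

View pics/a1.png

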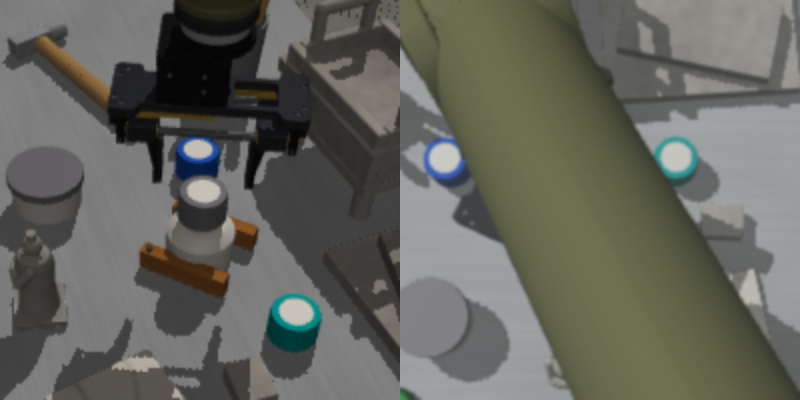

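The side view shows the fingers straddling the lid evenly, with fingertips at crop (157,182) and (252,185) and the lid at (204,190). I'll descend and grip.

Emit:
jog_arm --rows "0 0 2.5 0 0 0 -1; 0 0 2.4 0 0 0 -1; 0 0 0 0 0 0 -1"

```text
time: 3.78
position: [0.6401, 0.1185, 0.0684]
tool_rot: [-2.634, -1.712, 0.002]
ft_force: [0.3, -0.6, -0.1]
grip_width: 0.996
grip_force: 0.0
```

Emit:
jog_arm --rows "0 0 0 0 0 0 1; 0 0 0 0 0 0 1; 0 0 0 0 0 0 1; 0 0 0 0 0 0 1; 0 0 0 0 0 0 1" --force 35

```text
time: 4.4
position: [0.6406, 0.1187, 0.0689]
tool_rot: [2.634, 1.712, 0.0]
ft_force: [-0.2, -1.0, 1.8]
grip_width: 0.615
grip_force: 35.0
```

Emit:
jog_arm --rows "0 0 0 0 0 -0.08 1; 0 0 0 0 0 -0.16 1; 0 0 0 0 0 -0.16 1; 0 0 0 0 0 -0.16 1; 0 0 0 0 0 -0.16 1"

```text
time: 5.03
position: [0.6405, 0.1187, 0.0689]
tool_rot: [1.856, 2.534, 0.0]
ft_force: [-1.1, -0.6, 2.0]
grip_width: 0.613
grip_force: 35.0
```

Emit:
jog_arm --rows "0 0 0 0 0 -0.16 1; 0 0 0 0 0 -0.16 1; 0 0 0 0 0 -0.16 1; 0 0 0 0 0 -0.08 1; 0 0 0 0 0 0 1"

```text
time: 5.65
position: [0.6404, 0.1186, 0.0689]
tool_rot: [-1.092, -2.946, 0.0]
ft_force: [-1.2, -0.6, 2.9]
grip_width: 0.615
grip_force: 35.0
```

```bash
python3 -c "
from h import *
s=ctrl.get_state();print(s['joint_positions'].round(2),s['position'],s['tool_rot'],s['torque'],s['ft_force'])"
```

```text
[ 0.51  0.67 -1.02  1.59  0.6   1.23  0.24] [0.64042507 0.1185705  0.06887007] [-1.09192495e+00 -2.94564146e+00  2.57032183e-04] [-0.17846657  0.17514434  0.01064064] [-1.20994409 -0.64518192  2.91786089]
```

Emit:
jog_arm --rows "0 0 0 0 0 0 -1; 0 0 0 0 0 0 -1; 0 0 0 0 0 0 -1; 0 0 0 0 0 0.16 -1; 0 0 0 0 0 0.16 -1"

```text
time: 6.28
position: [0.6403, 0.1188, 0.0683]
tool_rot: [-1.553, -2.731, -0.0]
ft_force: [-0.4, -0.3, 0.5]
grip_width: 0.985
grip_force: 0.0
```

Emit:
jog_arm --rows "0 0 0 0 0 0.16 -1; 0 0 0 0 0 0.16 -1; 0 0 0 0 0 0.16 -1; 0 0 0 0 0 0.16 -1; 0 0 0 0 0 0.16 -1"

```text
time: 6.9
position: [0.6403, 0.1189, 0.0684]
tool_rot: [-2.494, -1.911, 0.0]
ft_force: [0.5, 0.1, -0.0]
grip_width: 0.999
grip_force: 0.0
```

Emit:
jog_arm --rows "0 0 0 0 0 0.16 -1; 0 0 0 0 0 0 -1; 0 0 0 0 0 0 -1"

```text
time: 7.28
position: [0.6403, 0.1189, 0.0684]
tool_rot: [2.632, 1.716, -0.0]
ft_force: [-0.3, -0.0, -0.4]
grip_width: 1.0
grip_force: 0.0
```

```bash
python3 -c "
from h import *
s=ctrl.get_state();print(s['joint_positions'].round(2),s['position'],s['tool_rot'],s['torque'],s['ft_force'])"
```

```text
[ 0.36  0.56 -0.78  1.6   0.42  1.16 -0.93] [0.64028323 0.1188538  0.06843618] [ 2.63161467e+00  1.71579914e+00 -2.55355631e-04] [ 0.00338463 -0.10832088 -0.04494421] [-0.33157222 -0.01910986 -0.38549729]
```

Emit:
jog_arm --rows "0 0 0 0 0 0 1; 0 0 0 0 0 0 1; 0 0 0 0 0 0 1; 0 0 0 0 0 0 1; 0 0 0 0 0 0 1" --force 35

```text
time: 7.9
position: [0.6406, 0.1185, 0.0685]
tool_rot: [2.634, 1.712, 0.0]
ft_force: [1.2, -0.4, -0.8]
grip_width: 0.618
grip_force: 35.0
```

Emit:
jog_arm --rows "0 0 0 0 0 -0.08 1; 0 0 0 0 0 -0.16 1; 0 0 0 0 0 -0.16 1; 0 0 0 0 0 -0.16 1; 0 0 0 0 0 -0.16 1"

```text
time: 8.52
position: [0.6406, 0.1184, 0.0686]
tool_rot: [1.856, 2.534, 0.0]
ft_force: [0.7, 0.3, -1.4]
grip_width: 0.618
grip_force: 35.0
```

Emit:
jog_arm --rows "0 0 0 0 0 -0.16 1; 0 0 0 0 0 -0.16 1; 0 0 0 0 0 -0.16 1; 0 0 0 0 0 -0.08 1; 0 0 0 0 0 0 1"

```text
time: 9.15
position: [0.6405, 0.1184, 0.0685]
tool_rot: [1.092, 2.946, -0.0]
ft_force: [0.3, -1.0, 0.2]
grip_width: 0.619
grip_force: 35.0
```

Emit:
jog_arm --rows "0 0 -0.5 0 0 0 1; 0 0 0 0 0 0 1"

```text
time: 9.4
position: [0.6405, 0.1185, 0.0739]
tool_rot: [1.091, 2.945, -0.001]
ft_force: [0.4, -1.0, -0.1]
grip_width: 0.616
grip_force: 35.0
```

Emit:
jog_arm --rows "0 0 -2.5 0 0 0 1; 0 0 -3 0 0 0.145 1; 0 0 -3 0 0 0.145 1; 0 0 -1.5 0 0 0.145 1; 0 0 0 0 0 0.145 1"

```text
time: 10.02
position: [0.6407, 0.1198, 0.1754]
tool_rot: [1.892, 2.506, 0.003]
ft_force: [0.7, -0.2, -1.7]
grip_width: 0.617
grip_force: 35.0
```

```bash
python3 - <<'E'
from h import *
d=grab("side","pics/s2.png")
cv2.imwrite("pics/a2.png",cv2.resize(d["img"][60:260,250:450],(500,500)))
s=ctrl.get_state();print(s['joint_positions'].round(2),s['position'],s['tool_rot'],s['ft_force'])
D=np.array([.492,-.0745,0.06])-s["position"];print(R.from_rotvec(s["tool_rot"]).inv().apply(D)*100)
E
```

```text
[ 0.48  0.52 -0.97  1.49  0.44  1.36 -0.25] [0.64034788 0.11948694 0.17461213] [1.89760808e+00 2.50248784e+00 1.23964663e-03] [-0.14816522  0.31003169 -1.69442272]
[-14.67248208 -19.53311417  11.44182675]
```

View pics/a2.png

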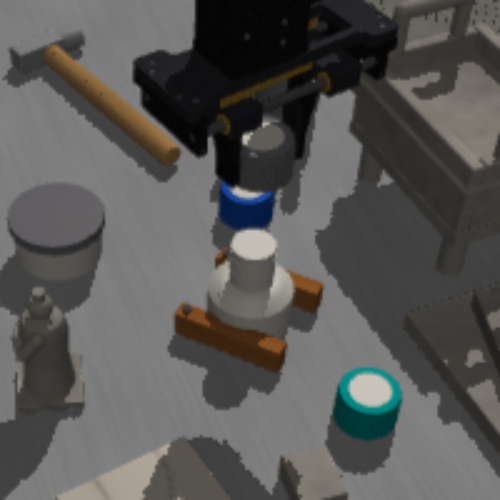

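The lid is held level above the open jar, at crop (268,152). I'll carry it to the tile.

Emit:
jog_arm --rows "-2.4 -3.3 0 0 0 0 1; -2.95 -3.9 0 0 0 0 1; -2.95 -3.9 0 0 0 0 1; -2.95 -3.9 0 0 0 0 1; -2.4 -3.3 0 0 0 0 1"

```text
time: 10.7
position: [0.5009, -0.0646, 0.173]
tool_rot: [-1.885, -2.512, 0.002]
ft_force: [0.2, -0.4, -2.2]
grip_width: 0.615
grip_force: 35.0
```

Emit:
jog_arm --rows "-1 -1.2 2 0 0 0 1; 0 0 3 0 0 0 1; 0 0 3 0 0 0 1; 0 0 2 0 0 0 1; 0 0 0 0 0 0 1"

```text
time: 11.32
position: [0.4926, -0.0755, 0.0723]
tool_rot: [-1.883, -2.511, 0.001]
ft_force: [0.1, 0.8, -0.7]
grip_width: 0.62
grip_force: 35.0
```

```bash
python3 - <<'E'
from h import *
d=grab("side","pics/s3.png")
cv2.imwrite("pics/a3.png",cv2.resize(d["img"][140:340,200:440],(720,600)))
s=ctrl.get_state();print(s['joint_positions'].round(2),s['position'],s['tool_rot'],s['ft_force'])
D=np.array([.492,-.0745,0.0195])-s["position"];print(R.from_rotvec(s["tool_rot"]).inv().apply(D)*100)
E
```

```text
[ 1.03  0.28 -1.03  1.96  0.27  1.05  0.17] [ 0.49371994 -0.07565761  0.07345636] [-1.88482190e+00 -2.51207890e+00 -2.80078574e-04] [ 0.56585152 -0.14081367 -1.06084554]
[ 0.15418724 -0.13017671  5.39584612]
```

View pics/a3.png

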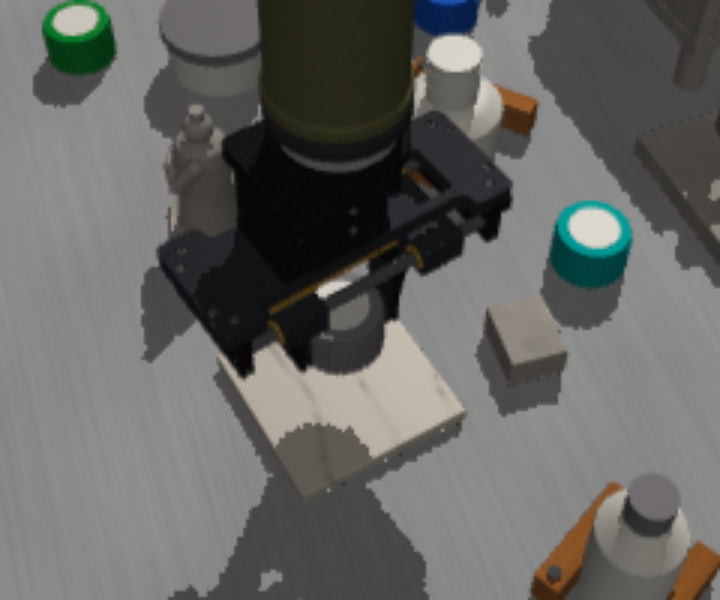

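The figure is well clear and the lid is over the tile. I'll lower it, slowly at the end.

Emit:
jog_arm --rows "0.1 -0.1 2 0 0 0 1; 0 0 1.8 0 0 0 1; 0 0 0.8 0 0 0 1; 0 0 0.3 0 0 0 1; 0 0 0 0 0 0 1"

```text
time: 12.0
position: [0.4927, -0.0754, 0.0245]
tool_rot: [-1.887, -2.512, -0.0]
ft_force: [0.5, 0.7, -1.8]
grip_width: 0.617
grip_force: 35.0
```

Emit:
jog_arm --rows "0 0 0.1 0 0 0 1; 0 0 0.1 0 0 0 1; 0 0 0.1 0 0 0 1; 0 0 0 0 0 0 1"

```text
time: 12.5
position: [0.4926, -0.0756, 0.0215]
tool_rot: [1.887, 2.512, -0.0]
ft_force: [0.7, 1.3, -0.8]
grip_width: 0.616
grip_force: 35.0
```

Emit:
jog_arm --rows "0 0 0.1 0 0 0 1; 0 0 0.05 0 0 0 1; 0 0 0.05 0 0 0 1; 0 0 0 0 0 0 1"

```text
time: 13.0
position: [0.4926, -0.0756, 0.0195]
tool_rot: [-1.887, -2.512, 0.0]
ft_force: [-0.3, 0.3, -0.9]
grip_width: 0.617
grip_force: 35.0
```

Emit:
jog_arm --rows "0 0 0.05 0 0 0 1; 0 0 0 0 0 0 1"

```text
time: 13.25
position: [0.4926, -0.0755, 0.019]
tool_rot: [-1.887, -2.512, 0.0]
ft_force: [-1.1, 0.8, -0.8]
grip_width: 0.619
grip_force: 35.0
```

Emit:
jog_arm --rows "0 0 0.05 0 0 0 1; 0 0 0 0 0 0 1"

```text
time: 13.5
position: [0.4926, -0.0756, 0.0185]
tool_rot: [1.887, 2.512, -0.0]
ft_force: [0.0, -1.6, 0.2]
grip_width: 0.619
grip_force: 35.0
```

Emit:
jog_arm --rows "0 0 0.05 0 0 0 1; 0 0 0 0 0 0 1"

```text
time: 13.75
position: [0.4926, -0.0755, 0.0184]
tool_rot: [1.887, 2.512, -0.001]
ft_force: [-2.3, -0.0, 5.2]
grip_width: 0.62
grip_force: 35.0
```

Contact at z = 0.0184, pressing about 5–6 N, as expected. I'll release gradually: half-open first, then fully open, then rise.

Emit:
jog_arm --rows "0 0 -0.03 0 0 0 1; 0 0 0 0 0 0 -0.4; 0 0 0 0 0 0 -1; 0 0 0 0 0 0 -1; 0 0 0 0 0 0 -1" --force 10

```text
time: 14.38
position: [0.4926, -0.0755, 0.0183]
tool_rot: [-1.887, -2.512, 0.0]
ft_force: [-0.1, -0.1, 0.7]
grip_width: 0.943
grip_force: 0.0
```

Emit:
jog_arm --rows "0 0 0 0 0 0 -1; 0 0 -1.5 0 0 0 -1; 0 0 -3 0 0 0 -1; 0 0 -4 0 0 0 -1; 0 0 -5 0 0 0 -1"

```text
time: 15.0
position: [0.4922, -0.0752, 0.1549]
tool_rot: [-1.886, -2.512, 0.0]
ft_force: [0.5, -0.8, 0.9]
grip_width: 1.006
grip_force: 0.0
```

Emit:
jog_arm --rows "0 0 -4 0 0 0 -1; 5 0 0 0 0 0 -1; 5 0 0 0 0 0 -1; 5 0 0 0 0 0 -1; 0 0 0 0 0 0 -1"

```text
time: 15.62
position: [0.4501, 0.0729, 0.194]
tool_rot: [1.876, 2.517, -0.003]
ft_force: [0.6, -0.9, -0.0]
grip_width: 0.996
grip_force: 0.0
```

```bash
python3 - <<'E'
from h import *
d=grab("side","pics/s4.png");t=grab("top","pics/t4.png")
cv2.imwrite("pics/a4.png",np.hstack([cv2.resize(d["img"][140:340,200:400],(400,400)),cv2.resize(t["img"][120:320,240:440],(400,400))]))
s=ctrl.get_state();print(s['position'],s['qd'].round(3))
E
```

```text
[0.45104756 0.06861301 0.19390532] [ 0.015  0.029  0.034  0.001  0.008 -0.004 -0.004]
```

View pics/a4.png

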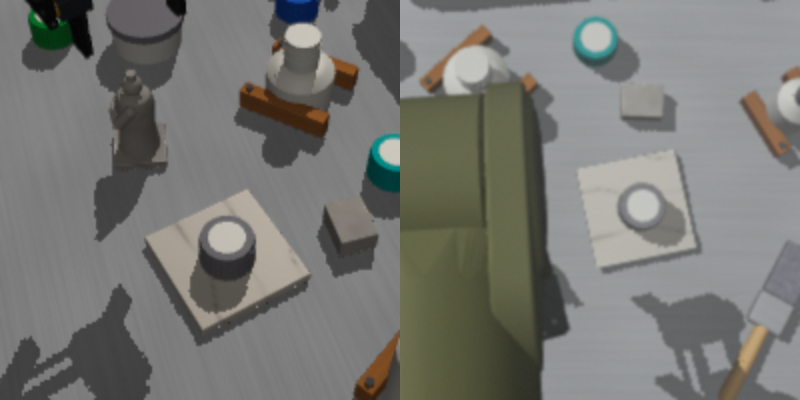

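The lid sits upright on the tile and the figure is standing. A quick check of centring: lid disc at top (361.5,222.5), tile corners from the crop.

```bash
python3 - <<'E'
from h import *
d=imaging.get_image("top");s=imaging.get_image("side")
c=[ray(d,240+(x-400)/2,120+y/2,.012) for x,y in((577,168),(676,150),(698,246),(602,270))];print(np.mean(c,0))
print(ray(d,361.2,222.5,.048))
c=[ray(s,200+x/2,140+y/2,.012) for x,y in((146,241),(249,190),(311,272),(203,328))];print(np.mean(c,0))
print(ray(s,200+226.5/2,140+238/2,.048))
E
```

```text
[ 0.49140822 -0.07632376  0.012     ]
[ 0.49172742 -0.07714593  0.048     ]
[ 0.495422   -0.07272629  0.012     ]
[ 0.49380613 -0.07598266  0.048     ]
```

Centred within about 3 mm, so I'll hand in the job.

```bash
python3 -c "
from h import *
print(ticket.close_job())"
```

```text
the job is handed in; nothing more can be done
None
```

I unscrewed the lid in two twists, set it upright on the tile within about 4 mm of the middle and let go, with the figure still standing; the job was handed in at about 16 s, and no verdict came back.

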